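# Seat a tablet canister in the counter's tapered collar

## Task

Load the tablet counter: pick up the canister with the knob on its lid, nest its tapered foot in the counter's tapered collar so that it centres itself, press it straight down until the collar is fully home, then let go and leave it standing upright in it. The collar is delicate: set the canister in gently and press with no more than about 15 N, and leave the jar, bottle and carton where they stand.

Things in the scene. Friction and masses are not known exactly. Their poses are not given: they have to be found in the camera images.
- canister_center (a point): Centre (on the axis, 48 mm above its underside) of the loose white plastic canister: round, 96 mm tall, 170 to 280 g, z up. Tapered foot 50 mm tall, diameter 40 mm at the underside, 76 mm at its top (20 degrees each side); above it a rim flange of diameter 84 mm, 50 to 58 mm up, then a shut lid of diameter 72 mm to 64 mm up. It starts standing on the table; it and the jar may swap places.
- canister_knob (a point): Middle of the flat top of the round knob fixed on the canister's lid, on the axis, 48 mm above the canister's centre. Knob: diameter 24 mm, 32 mm tall; the place to grip and to press.
- counter_mouth (a point): Centre, level with the deck's top, of the round opening (diameter 112 mm) in the flat deck of the tablet counter: a white housing 190 x 190 mm, 80 mm tall, fixed. z up, x away from its display side. The collar stands in this opening but NOT exactly here: its axis is up to 4.5 mm off in x and in y, its raised rim 2 to 30 mm above this point, and neither is reported: feel for it.
- collar (a joint): How far the collar is pushed down, m: 0 to 0.003 at the start, hard stop 0.012 (home). Grey ring 24 mm tall, inside diameter about 71 mm at its rim, 54 at its lower edge; slides straight down, held by friction: gives at about 6 N, stays where left, and the canister's weight alone does not move it. At the stop force climbs steeply. Nested, the canister's flange is about 5 to 10 mm above the rim.
- jar_center (a point): Centre of a white round screw-lid jar without a knob, diameter 62 mm, 68 mm tall; bystander.
- syrup_center (a point): Centre of an amber bottle with a white cap, diameter 48 mm, 105 mm tall; bystander.
- carton_center (a point): Centre of a blank white carton 60 x 110 x 45 mm; bystander.
Things that resemble listed ones, but are neither listed nor needed, are in the scene too. Leave any orange or red look-alike of the part that bears canister_center alone.

How it is judged:
By the outcome, as a careful person would: the job done as asked, in the order asked, and still so for the second after the job is handed in, with the robot touching nothing.
It also fails if it takes over 61 s, if anything falls off the work surface, if the arm or the gripper's body presses on something with over 40 N, if the wrist force passes 120 N, or if a joint passes its speed limit or range.

## Robot

A 6-joint arm with a two-finger parallel gripper is mounted at the origin on the work surface. World frame = base frame: x ahead of the robot, y to its left, z up, the work surface at z = 0. Lengths are in mm, angles in rad, forces in N, time in s.
With the tool pointing down it reaches from about 350 to 775 mm from the base axis. Payload 7.3 kg.
Tool frame: the origin (TCP) lies between the finger pads; the fingertips stand 22 mm ahead of it and the grasp point (between the pads) lies 3 mm ahead of it; z points along the fingers, x is the direction in which the jaws open and shut, and the axes are right-handed (so a half turn about z gives the same grasp; the last joint's range is limited). The gripper opens to 92 mm and grips with 3 to 60 N. Pads are 19 mm wide; open, the fingers measure 130 mm over their backs; the gripper's body (75 mm by 190 mm) begins 47 mm behind the grasp point.
Start: joints at [-1.443, 0.342, 1.524, -0, 1.275, -0.146], TCP at [141.977, -505.455, 248.741] pointing down, gripper open.
Joint ranges: [-2.53, 2.53], [-0.77, 2.02], [0.04, 2.7], [-1, 4.14], [0.28, 2.66], [-3.11, 3.11]. Speed limits (rad/s): [2.57, 2.57, 3.14, 3.14, 3.14, 3.14].

## Interface

Orientations are given as [roll, pitch, yaw] about the fixed x, y, z axes, in that order (R = Rz(yaw) Ry(pitch) Rx(roll)).
In Python, from plant import * gives the robot as it stands. The module is installed in compiled form; this text tells all that it offers.
- The arm moves only by the shell command python3 -m handwheel 'ROWS' [OPENING]. ROWS is a JSON object of lists of equal length, an entry for each row: "translation": the shift along the world's x, y, z in units of 15 cm (1.0 is 15 cm), a list of three; "twist": the turn about the world's z in units of 90 degrees (1.0 is 90 degrees). In form: {"translation": [[tx, ty, tz], ...], "twist": [twist, ...]}. A call has exactly 8 rows; each row shifts and turns the pose as measured when the row begins; what a row does not reach is not made up. A row lasts 1/8 s, in which the tool goes at most 62.5 mm and 10.7 degrees, less where a joint would pass 70% of its speed; a pose out of reach is approached as far as the arm can. A call with a number of a shift or a turn outside -1 to 1 is refused whole. A call with a gripper value outside its range is refused whole. OPENING is the closure in counts, from 0 (fully open) to 255 (shut), set as the call begins (- or left out, the last holds). The fingers move at their own pace and stop on an object; the grip force is fixed at half the most. Time passes only in rows, so rows that do not move let the fingers close, or fill a call up. It gives the time, the measured TCP pose, the force and the opening at its end, in the units of the state.
- get_obs(): the state, without advancing time (a new reading comes with each control period).
- capture(name): name is "side" or "top"; returns a dict with "img" (384x512x3 uint8, red, green, blue), "vertical_fov" (degrees; the focal length in pixels is half the picture's height over the tangent of half this angle, whatever the lens; pixels are square), "cx", "cy" (the principal point, pixels), "world_from_camera" (4x4, takes a point from camera to world coordinates). Camera axes: x right, y up, looking along -z (the intrinsics and any distortion apply to the point x, -y, -z); pixel columns grow to the right and rows downward; lengths in mm; the calibration is good to about 2 mm. A picture is of the moment at which its call begins. There is no depth.
- close_job(): hands the job in, once; it reports no verdict.
Trained networks look in the newest picture that a camera, given by its name, has taken for a name from the list of things; names that differ only in an ending like _2 or _b are one class to them, and where a whole thing is asked for, a point or a joint stands for the part that bears it (a point fixed in the world has none). Each returns a list of dicts, best first, with "score" (0 to 1); they miss things now and then, are a little off and sometimes report something else, mostly with a low value. They report only what shows in the picture. A call takes as long as a camera call. They do not tell look-alikes from the thing itself.
- search_frame(camera, label): "position" ([x, y, z] in mm, in the coordinates of the camera as it stood for that picture, good to about 4 mm: the middle of the surface that is visible of it).
- spot_point(camera, label): "position" ([x, y, z] in mm, in the coordinates of the camera as it stood for that picture, good to about 4 mm: a listed point, or the origin of a listed thing).
The state is a dict: "time": time; "joint_positions": joint angles; "dq": joint speeds; "tau": joint torques, N m; "tool_pos": TCP position; "tcp_rot": TCP orientation; "contact_force": force on the tool from outside, world axes, zero at the start; "moment": the same for the moment, N m; "grip_width": finger opening in mm.
Only numpy, scipy, OpenCV 4.12 (cv2) and the standard library are available. Lean on these libraries where they do the work, as an engineer would, in place of code of your own. Each camera call takes 0.05 s, during which the arm holds its last target.

## Working session

There is one attempt and no reset: what is moved stays moved. The work goes in short steps, Python scripts to look and compute and a shell command to move; the robot and the scene stay as the last step left them, time stands still between calls to the robot, and variables do not carry over. Pictures are saved under pics/ and viewed, and the job is handed in when it is done.

```bash
mkdir -p pics
cat > h.py <<'E'
from plant import *
import numpy as np, cv2
def cam(n):
    c=capture(n); T=np.array(c["world_from_camera"]); return c,T
def w(T,p): return (T@np.r_[p,1])[:3]
def f(c): return 192/np.tan(np.radians(c["vertical_fov"])/2)
def ray(c,T,u,v):
    d=np.array([(u-c["cx"])/f(c),-(v-c["cy"])/f(c),-1]); return T[:3,3],T[:3,:3]@d
def onz(c,T,u,v,z):
    o,d=ray(c,T,u,v); return o+d*(z-o[2])/d[2]
def proj(c,T,p):
    q=np.linalg.inv(T)@np.r_[p,1]; return c["cx"]+f(c)*q[0]/-q[2], c["cy"]-f(c)*q[1]/-q[2]
E
python3 - <<'E'
from h import *
o=get_obs(); print(o["time"],o["tool_pos"],o["tcp_rot"],o["contact_force"],o["grip_width"])
for n in("top","side"):
    c,T=cam(n); cv2.imwrite(f"pics/{n}0.png",c["img"][:,:,::-1]); print(n,c["vertical_fov"],c["cx"],c["cy"],T.round(3).tolist(),[k for k in c])
    for l in("canister_knob","canister_center","counter_mouth","jar_center","collar"):
        try: print(l,[(round(d["score"],2),w(T,d["position"]).round(0).tolist(),np.round(proj(c,T,w(T,d["position"])))) for d in spot_point(n,l)])
        except Exception as e: print(l,e)
print(get_obs()["time"])
E
```

```text
0.0 [ 141.93468189 -505.05392343  248.03316258] [-3.14135287e+00  1.55473040e-03 -1.29701784e+00] [ 1.00753884 -0.59660543 -0.02611826] 91.45237843768464
top 53.41187743173831 258.62034213233846 194.69353264240266 [[0.006, 0.999, -0.034, 540.96], [-1.0, 0.006, 0.003, -123.539], [0.004, 0.034, 0.999, 930.128], [0.0, 0.0, 0.0, 1.0]] ['img', 'vertical_fov', 'cx', 'cy', 'world_from_camera']
canister_knob [(0.9, [464.0, -273.0, 96.0], array([326., 244.])), (0.89, [469.0, -390.0, 97.0], array([379., 242.])), (0.83, [599.0, -293.0, 97.0], array([335., 182.])), (0.56, [736.0, -291.0, 98.0], array([334., 120.]))]
canister_center [(0.8, [595.0, -294.0, 52.0], array([331., 185.])), (0.77, [457.0, -276.0, 51.0], array([323., 245.])), (0.64, [736.0, -299.0, 52.0], array([333., 124.])), (0.61, [473.0, -394.0, 49.0], array([375., 238.]))]
counter_mouth [(0.63, [574.0, 130.0, 82.0], array([143., 192.]))]
jar_center [(0.85, [474.0, -139.0, 34.0], array([264., 236.]))]
collar it knows: canister_center, canister_knob, carton_center, counter_mouth, jar_center, syrup_center
side 50.572055705258634 240.92
[... 193 characters left out ...]
_from_camera']
canister_knob [(0.84, [459.0, -270.0, 99.0], array([311., 162.])), (0.74, [468.0, -390.0, 96.0], array([312., 140.])), (0.68, [733.0, -296.0, 98.0], array([202., 143.])), (0.62, [599.0, -293.0, 97.0], array([254., 150.]))]
canister_center [(0.93, [461.0, -275.0, 51.0], array([308., 178.])), (0.85, [733.0, -299.0, 48.0], array([203., 160.])), (0.78, [601.0, -294.0, 45.0], array([252., 169.])), (0.65, [469.0, -388.0, 47.0], array([309., 157.]))]
counter_mouth [(0.64, [575.0, 126.0, 79.0], array([216., 282.]))]
jar_center [(0.84, [476.0, -137.0, 34.0], array([294., 217.]))]
collar it knows: canister_center, canister_knob, carton_center, counter_mouth, jar_center, syrup_center
0.5
```

View pics/top0.png

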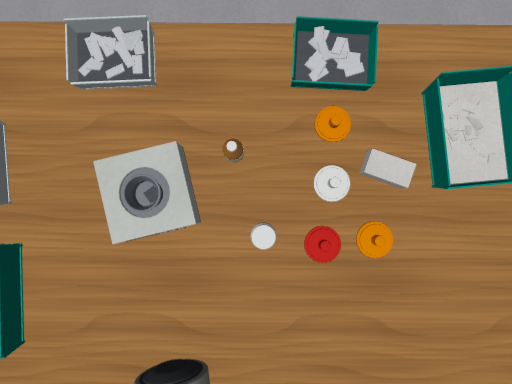

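View pics/side0.png

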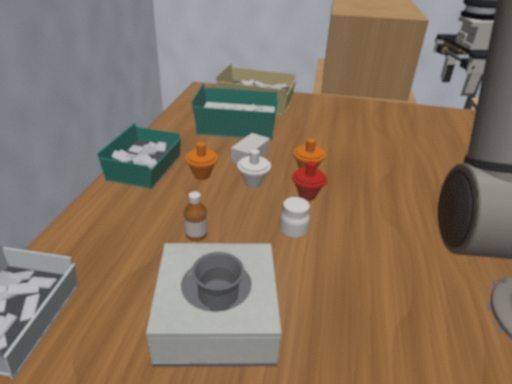

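Run:
```python
import cv2,numpy as np
t=cv2.imread("pics/top0.png");s=cv2.imread("pics/side0.png")
a=cv2.resize(t[90:270,290:410],None,fx=3,fy=3,interpolation=2);b=cv2.resize(s[110:230,170:340],None,fx=2.5,fy=2.5,interpolation=2)
o=np.zeros((540,790,3),np.uint8);o[:540,:360]=a;o[:300,360:785]=b;cv2.imwrite("pics/crop0.png",o)
```

```text
(no output)
```

View pics/crop0.png

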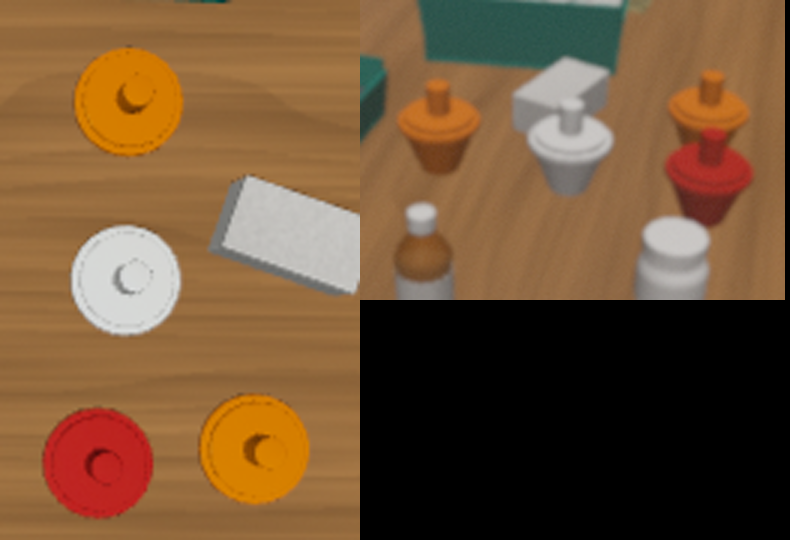

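The candidates in the top view are white at (332,183), orange at (333,124), orange at (375,240) and red at (322,244). The white one fits: it is a white canister with a tapered foot, flange, lid and knob, and the crop confirms this. The jar at (263,236) has no knob. Next I'll measure the knob, the collar and the mouth precisely.

Run:
```python
import cv2,numpy as np
t=cv2.imread("pics/top0.png");s=cv2.imread("pics/side0.png")
a=cv2.resize(t[135:250,85:205],None,fx=3.3,fy=3.3,interpolation=2);b=cv2.resize(s[235:335,160:280],None,fx=3.3,fy=3.3,interpolation=2)
o=np.zeros((400,795,3),np.uint8);o[:a.shape[0],:a.shape[1]]=a;o[:b.shape[0],398:398+b.shape[1]]=b[:,:397];cv2.imwrite("pics/crop1.png",o)
k=cv2.resize(t[155:210,305:360],None,fx=10,fy=10,interpolation=2);k=cv2.convertScaleAbs(k,alpha=3,beta=-450);cv2.imwrite("pics/knob.png",k)
```

```text
(no output)
```

View pics/crop1.png

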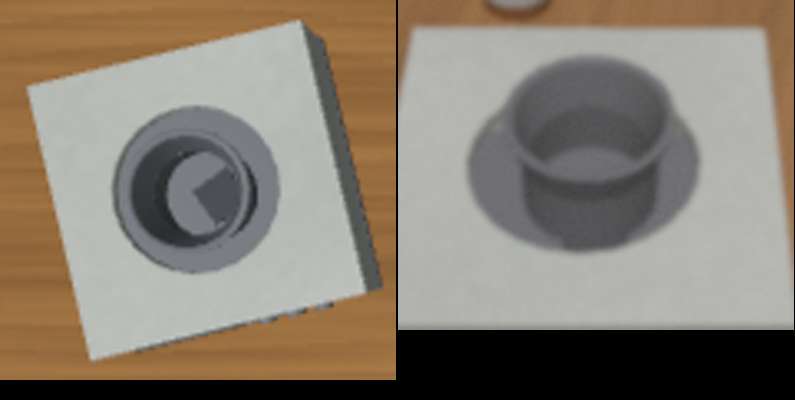

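View pics/knob.png

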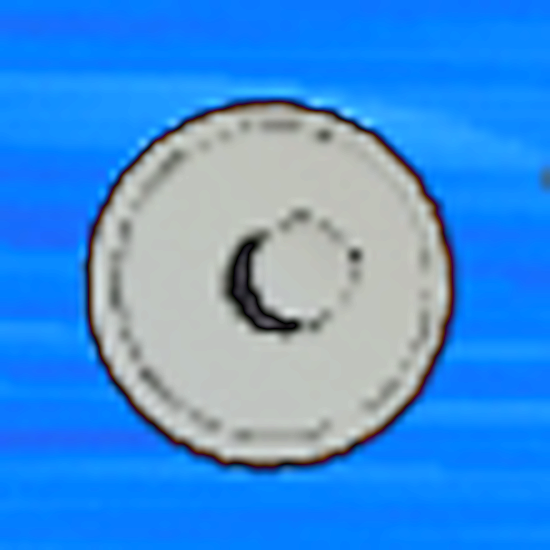

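Run:
```python
from h import *
ct,Tt=cam("top"); cs,Ts=cam("side")
print("flange",onz(ct,Tt,331.55,182.9,58),"knob",onz(ct,Tt,334.85,181.35,96))
# mouth
print("mouth top",onz(ct,Tt,196/3.3+85-.35,189/3.3+135-.35,80),"side x",onz(cs,Ts,(583-398)/3.3+160-.35,163/3.3+235-.35,80))
# rim triangulate
def tri(a,b):
    o1,d1=a;o2,d2=b
    s=np.linalg.lstsq(np.c_[d1,-d2],o2-o1,rcond=None)[0]; p,q=o1+s[0]*d1,o2+s[1]*d2
    return (p+q)/2,np.linalg.norm(p-q)
print("rim",tri(ray(ct,Tt,189/3.3+84.65,190/3.3+134.65),ray(cs,Ts,(590-398)/3.3+159.65,118/3.3+234.65)))
for z in(82,92,100,110):print(z,onz(ct,Tt,189/3.3+84.65,190/3.3+134.65,z))
# knob from side
o=[]
k=cv2.resize(cs["img"][125:200,220:290,::-1],None,fx=8,fy=8,interpolation=2);cv2.imwrite("pics/knobs.png",k)
```

```text
flange [ 598.98156523 -293.34028202   58.        ] knob [ 599.90238961 -293.17809497   96.        ]
mouth top [574.67082806 128.80234837  80.        ] side x [574.30062257 131.74763711  80.        ]
rim (array([572.60972819, 125.87102664, 104.98269135]), np.float64(0.7856649903222814))
82 [573.88754347 132.90500288  82.        ]
92 [573.49930078 129.8813538   92.        ]
100 [573.18870662 127.46243453 100.        ]
110 [572.80046393 124.43878545 110.        ]
```

View pics/knobs.png

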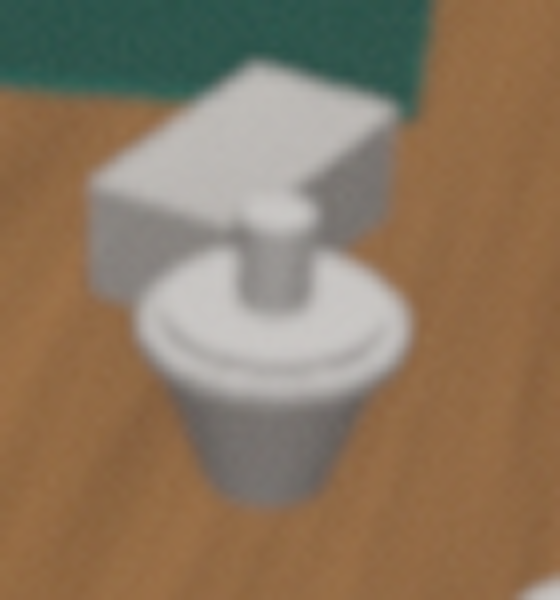

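```bash
python3 -m handwheel '{"translation": [[0.36,0.17,0],[0.36,0.17,0],[0.36,0.17,0],[0.36,0.17,0],[0.36,0.17,0],[0.36,0.17,0],[0.36,0.17,0],[0.36,0.17,0]], "twist": [0,0,0,0,0,0,0,0]}' 0
```

```text
time: 1.6
tool_pos: [582.7, -296.8, 249.5]
tcp_rot: [3.142, -0.004, -1.307]
contact_force: [0.5, -0.7, 0.5]
grip_width: 91.6
```

```bash
python3 -m handwheel '{"translation": [[0.11,0.025,-0.1],[0,0,-0.15],[0,0,-0.15],[0,0,-0.13],[0,0,-0.1],[0,0,-0.05],[0,0,0],[0,0,0]], "twist": [0,0,0,0,0,0,0,0]}' 60
python3 - <<'E'
from h import *
for n,(x0,x1,y0,y1) in(("top",(280,400,130,230)),("side",(200,320,90,190))):
    c,T=cam(n); cv2.imwrite(f"pics/{n}1.png",cv2.resize(c["img"][y0:y1,x0:x1,::-1],None,fx=6,fy=6,interpolation=2))
print(get_obs()["tool_pos"],get_obs()["contact_force"])
E
```

```text
time: 2.6
tool_pos: [600.2, -292.3, 141.0]
tcp_rot: [3.139, -0.003, -1.303]
contact_force: [0.4, -0.6, 0.3]
grip_width: 70.0
[ 600.29397603 -292.22260397  141.10435287] [-0.07226953  0.39608795 -0.14704438]
```

View pics/side1.png

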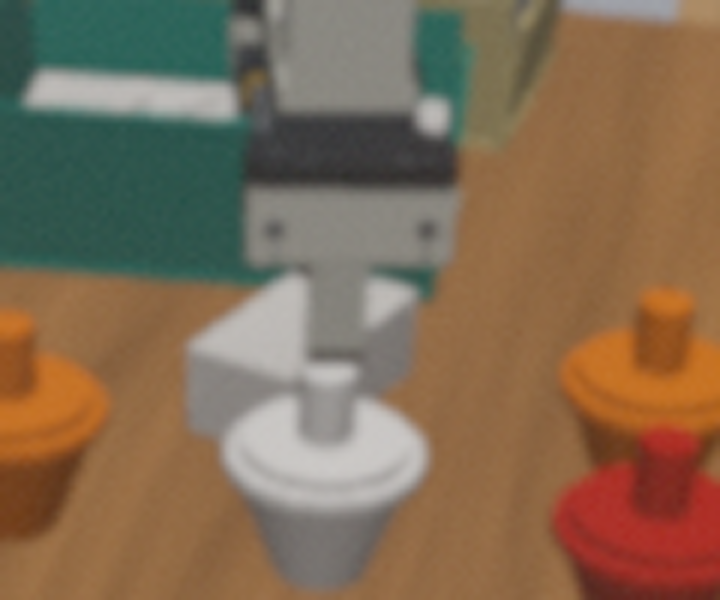

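```bash
python3 -m handwheel '{"translation": [[0,0,-0.07],[0,0,-0.08],[0,0,-0.07],[0,0,-0.06],[0,0,-0.04],[0,0,-0.02],[0,0,0],[0,0,0]], "twist": [0,0,0,0,0,0,0,0]}' 60; python3 -m handwheel '{"translation": [[0,0,0],[0,0,0],[0,0,0],[0,0,0],[0,0,0],[0,0,0],[0,0,0],[0,0,0]], "twist": [0,0,0,0,0,0,0,0]}' 255
```

```text
time: 3.7
tool_pos: [600.5, -292.1, 86.8]
tcp_rot: [3.14, -0.004, -1.303]
contact_force: [0.6, 0.0, -0.2]
grip_width: 70.1
time: 4.7
tool_pos: [600.8, -292.4, 87.6]
tcp_rot: [3.141, -0.005, -1.303]
contact_force: [0.2, 0.3, 0.2]
grip_width: 23.3
```

```bash
python3 -m handwheel '{"translation": [[0,0,0.05],[0,0,0.1],[0,0,0.15],[0,0,0.2],[0,0,0.2],[0,0,0.15],[0,0,0.1],[0,0,0.0]], "twist": [0,0,0,0,0,0,0,0]}'
python3 - <<'E'
from h import *
c,T=cam("side"); cv2.imwrite("pics/side2.png",c["img"][:,:,::-1])
E
```

```text
time: 5.7
tool_pos: [599.6, -291.4, 239.1]
tcp_rot: [3.141, -0.005, -1.303]
contact_force: [0.9, -0.4, -3.6]
grip_width: 23.2
```

View pics/side2.png

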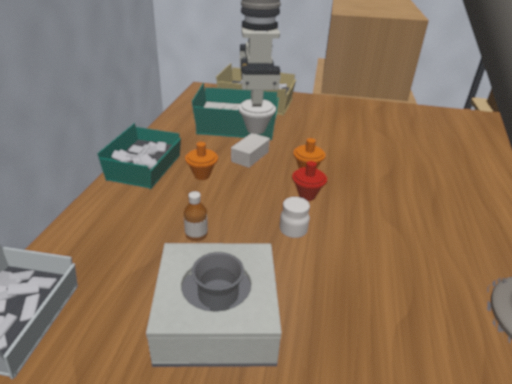

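```bash
python3 -m handwheel '{"translation": [[-0.02,0.15,0],[-0.02,0.3,0],[-0.02,0.38,0],[-0.02,0.38,0],[-0.02,0.38,0],[-0.02,0.38,0],[-0.02,0.38,0],[-0.02,0.25,0]], "twist": [0,0,0,0,0,0,0,0]}'
```

```text
time: 6.75
tool_pos: [568.3, 107.7, 226.1]
tcp_rot: [3.123, 0.006, -1.31]
contact_force: [0.1, -0.2, -2.5]
grip_width: 23.3
```

```bash
python3 -m handwheel '{"translation": [[0.02,0.06,0],[0.01,0.04,0],[0,0,0],[0,0,0],[0,0,0],[0,0,0],[0,0,0],[0,0,0]], "twist": [0,0,0,0,0,0,0,0]}'
python3 - <<'E'
from h import *
for n in("side","top"):
    c,T=cam(n); im=c["img"][:,:,::-1]; cv2.imwrite(f"pics/{n}3.png",cv2.resize(im[160:310,130:310] if n=="side" else im[120:270,60:230],None,fx=4,fy=4,interpolation=2))
    for l in("canister_knob","canister_center"):
        print(n,l,[(round(d["score"],2),w(T,d["position"]).round(0).tolist()) for d in spot_point(n,l)])
print(get_obs()["tool_pos"],get_obs()["contact_force"])
E
```

```text
time: 7.75
tool_pos: [572.1, 121.5, 223.4]
tcp_rot: [3.118, 0.006, -1.311]
contact_force: [-0.0, -0.4, -2.9]
grip_width: 23.1
side canister_knob [(0.93, [459.0, -271.0, 99.0]), (0.92, [468.0, -393.0, 98.0]), (0.46, [732.0, -297.0, 100.0])]
side canister_center [(0.93, [572.0, 122.0, 179.0]), (0.72, [470.0, -391.0, 46.0]), (0.67, [459.0, -271.0, 47.0]), (0.54, [733.0, -296.0, 46.0])]
top canister_knob [(0.78, [468.0, -389.0, 93.0]), (0.77, [737.0, -291.0, 98.0]), (0.74, [460.0, -272.0, 97.0])]
top canister_center [(0.84, [456.0, -277.0, 51.0]), (0.67, [467.0, -392.0, 47.0]), (0.66, [736.0, -297.0, 50.0]), (0.63, [565.0, 121.0, 186.0])]
[572.05573156 121.73653691 223.31457391] [ 1.03527991 -0.41683412 -3.40474499]
```

View pics/side3.png

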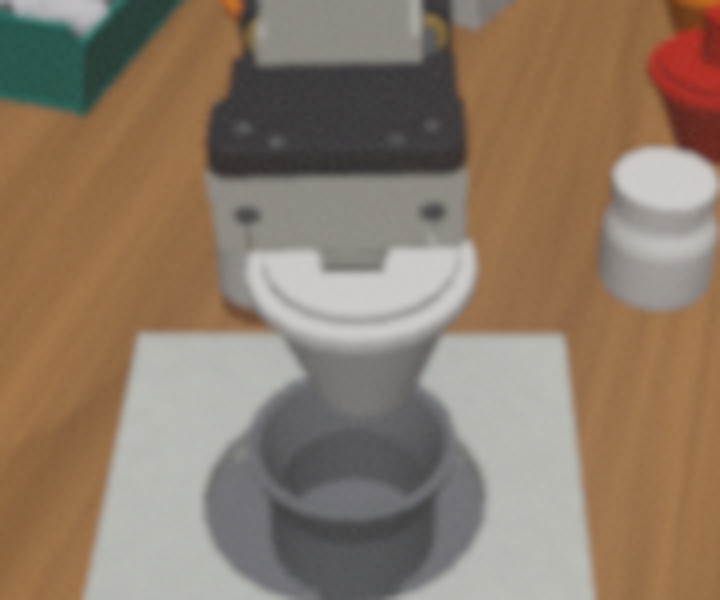

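View pics/top3.png

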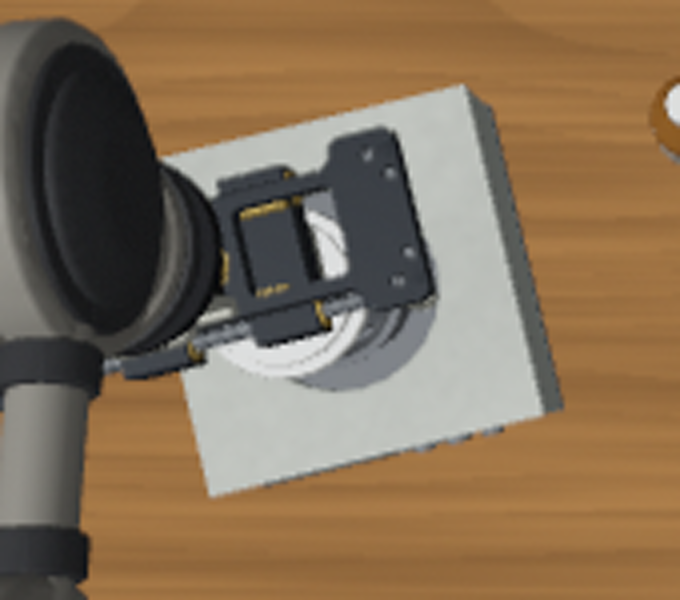

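The canister is held and over the collar, but the fast move left about 1.4° of tool tilt. I'll try to undo it with a fast move back and a slow return.

```bash
python3 -m handwheel '{"translation": [[0,-0.15,0.05],[0,-0.3,0.05],[0,-0.38,0],[0,-0.38,0],[0,-0.25,0],[0,-0.1,0],[0,0,0],[0,0,0]], "twist": [0,0,0,0,0,0,0,0]}'
```

```text
time: 9.05
tool_pos: [571.5, -116.2, 238.7]
tcp_rot: [3.119, 0.006, -1.306]
contact_force: [0.1, 0.6, -3.2]
grip_width: 23.4
```

```bash
python3 -m handwheel '{"translation": [[0.15,0,0],[0.35,0,0],[0.35,0,0],[0,0,0],[0,0,0],[-0.1,0,0],[-0.1,0,0],[-0.1,0,0]], "twist": [0,0,0,0,0,0,0,0]}'
```

```text
time: 10.05
tool_pos: [653.3, -104.0, 238.4]
tcp_rot: [3.117, 0.01, -1.294]
contact_force: [-0.1, -0.2, -3.4]
grip_width: 23.4
```

```bash
python3 -m handwheel '{"translation": [[-0.03,-0.15,0],[-0.07,-0.25,0],[-0.08,-0.3,0],[-0.08,-0.3,0],[-0.05,-0.15,0],[0,-0.05,0],[0,0,0],[0,0,0]], "twist": [0,0,0,0,0,0,0,0]}'
```

```text
time: 11.05
tool_pos: [599.7, -289.5, 244.6]
tcp_rot: [3.12, 0.006, -1.293]
contact_force: [1.2, 0.5, -3.0]
grip_width: 23.1
```

```bash
python3 -m handwheel '{"translation": [[-0.01,0.1,0],[-0.01,0.2,0],[-0.02,0.22,0],[-0.02,0.22,0],[-0.02,0.22,0],[-0.02,0.22,0],[-0.02,0.22,0],[-0.02,0.22,0]], "twist": [0,0,0,0,0,0,0,0]}';python3 -m handwheel '{"translation": [[-0.01,0.22,0],[-0.01,0.22,0],[0,0.22,0],[0,0.2,0],[0,0.15,0],[0,0.08,0],[0,0,0],[0,0,0]], "twist": [0,0,0,0,0,0,0,0]}'
```

```text
time: 12.05
tool_pos: [576.5, -26.1, 244.9]
tcp_rot: [3.122, 0.009, -1.283]
contact_force: [-0.0, 0.1, -2.6]
grip_width: 23.4
time: 13.05
tool_pos: [566.3, 156.3, 246.5]
tcp_rot: [3.123, 0.012, -1.267]
contact_force: [0.2, -0.2, -3.1]
grip_width: 23.0
```

```bash
python3 -m handwheel '{"translation": [[0.02,-0.06,-0.05],[0.02,-0.07,-0.06],[0,-0.05,-0.06],[0,0,-0.06],[0,0,-0.06],[0,0,-0.04],[0,0,0],[0,0,0]], "twist": [0,0,0,0,0,0,0,0]}'
python3 - <<'E'
from h import *
c,T=cam("side"); im=c["img"][:,:,::-1]; cv2.imwrite("pics/side4.png",cv2.resize(im[160:310,130:310],None,fx=4,fy=4,interpolation=2))
for i in range(4): 
  c,T=cam("side");o=get_obs(); print(o["tool_pos"].round(1),o["tcp_rot"],o["contact_force"].round(2))
E
```

```text
time: 14.05
tool_pos: [572.6, 124.7, 192.5]
tcp_rot: [3.121, 0.012, -1.27]
contact_force: [-0.1, 0.1, -2.0]
grip_width: 23.3
[572.6 124.7 192.6] [ 3.12114837  0.01148821 -1.27050576] [ 1.06  0.08 -3.02]
[572.6 124.6 192.6] [ 3.12107032  0.01143304 -1.27055589] [ 0.11 -0.02 -2.76]
[572.6 124.6 192.6] [ 3.12108361  0.01145145 -1.27062609] [ 0.41 -0.27 -1.45]
[572.6 124.6 192.6] [ 3.12101852  0.01148065 -1.27068008] [ 0.79 -0.27 -2.17]
```

View pics/side4.png

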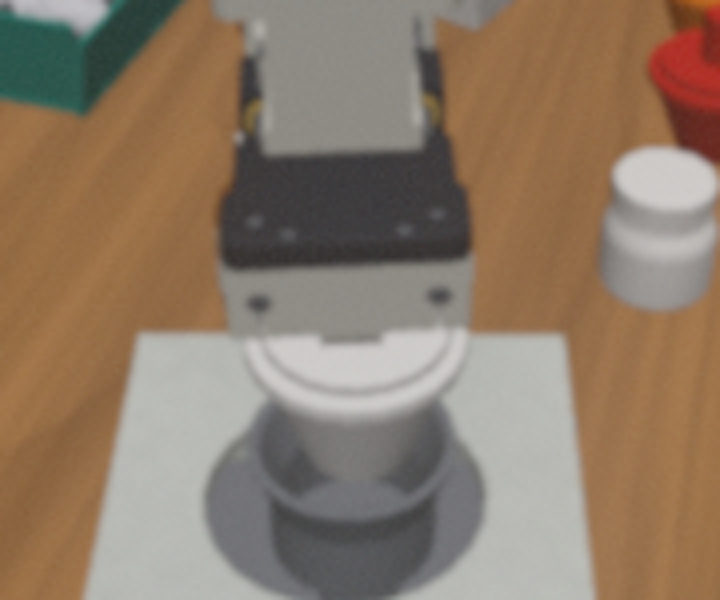

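```bash
python3 -m handwheel '{"translation": [[0.007,0.005,-0.02],[0,0,-0.03],[0,0,-0.03],[0,0,-0.02],[0,0,0],[0,0,0],[0,0,0],[0,0,0]], "twist": [0,0,0,0,0,0,0,0]}'; python3 -m handwheel '{"translation": [[0,0,-0.01],[0,0,-0.01],[0,0,-0.01],[0,0,-0.01],[0,0,-0.01],[0,0,0],[0,0,0],[0,0,0]], "twist": [0,0,0,0,0,0,0,0]}'
```

```text
time: 15.3
tool_pos: [573.8, 125.4, 176.6]
tcp_rot: [3.121, 0.011, -1.271]
contact_force: [0.5, -0.2, -2.0]
grip_width: 23.3
time: 16.3
tool_pos: [573.8, 125.3, 168.7]
tcp_rot: [3.121, 0.011, -1.271]
contact_force: [0.3, 0.3, -2.8]
grip_width: 23.6
```

```bash
python3 -m handwheel '{"translation": [[0,0,-0.01],[0,0,-0.01],[0,0,-0.01],[0,0,0],[0,0,0],[0,0,0],[0,0,0],[0,0,0]], "twist": [0,0,0,0,0,0,0,0]}'
```

```text
time: 17.3
tool_pos: [573.9, 125.4, 163.9]
tcp_rot: [3.122, 0.011, -1.271]
contact_force: [1.0, -0.1, -3.4]
grip_width: 23.4
```

```bash
python3 -m handwheel '{"translation": [[0,0,-0.007],[0,0,-0.007],[0,0,-0.007],[0,0,0],[0,0,0],[0,0,0],[0,0,0],[0,0,0]], "twist": [0,0,0,0,0,0,0,0]}'
```

```text
time: 18.3
tool_pos: [573.9, 125.4, 160.6]
tcp_rot: [3.122, 0.011, -1.271]
contact_force: [0.0, -0.1, -2.9]
grip_width: 23.3
```

```bash
python3 -m handwheel '{"translation": [[0,0,-0.007],[0,0,-0.007],[0,0,-0.007],[0,0,0],[0,0,0],[0,0,0],[0,0,0],[0,0,0]], "twist": [0,0,0,0,0,0,0,0]}'
```

```text
time: 19.3
tool_pos: [573.9, 125.4, 157.2]
tcp_rot: [3.122, 0.011, -1.271]
contact_force: [-0.2, 0.0, -2.4]
grip_width: 24.1
```

```bash
python3 -m handwheel '{"translation": [[0,0,-0.007],[0,0,-0.007],[0,0,0],[0,0,0],[0,0,0],[0,0,0],[0,0,0],[0,0,0]], "twist": [0,0,0,0,0,0,0,0]}'
```

```text
time: 20.3
tool_pos: [574.0, 125.4, 155.0]
tcp_rot: [3.122, 0.011, -1.271]
contact_force: [0.4, 0.5, -2.9]
grip_width: 23.4
```

```bash
python3 -m handwheel '{"translation": [[0,0,-0.007],[0,0,0],[0,0,-0.007],[0,0,0],[0,0,0],[0,0,0],[0,0,0],[0,0,0]], "twist": [0,0,0,0,0,0,0,0]}'
python3 - <<'E'
from h import *
c,T=cam("side"); im=c["img"][:,:,::-1]; cv2.imwrite("pics/side5.png",cv2.resize(im[190:310,150:290],None,fx=5,fy=5,interpolation=2))
o=get_obs(); print(o["tool_pos"].round(1),o["contact_force"].round(2),o["moment"].round(3))
E
```

```text
time: 21.3
tool_pos: [574.5, 125.6, 153.1]
tcp_rot: [3.123, 0.011, -1.271]
contact_force: [0.5, 0.3, -2.2]
grip_width: 23.6
[574.5 125.6 153.1] [ 0.33 -0.   -1.29] [ 0.091 -0.1   -0.033]
```

View pics/side5.png

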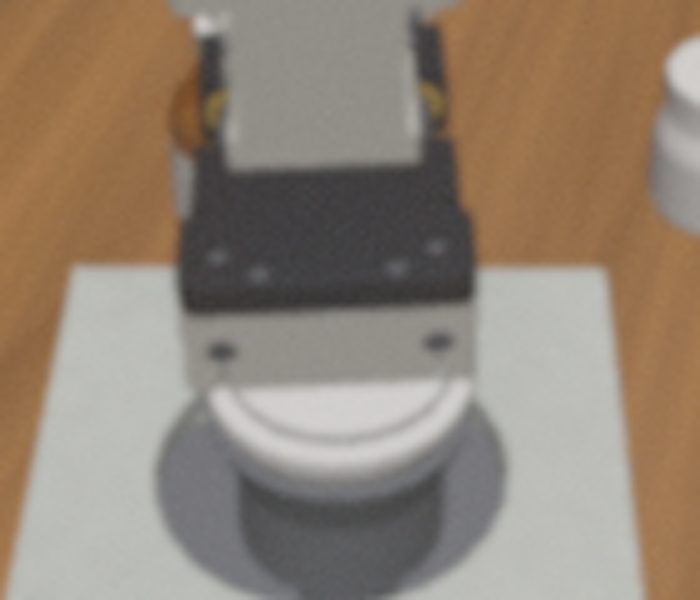

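```bash
python3 -m handwheel '{"translation": [[0.003,0,0],[0,0,0],[0,0,-0.006],[0,0,0],[0,0,-0.006],[0,0,0],[0,0,0],[0,0,-0.007]], "twist": [0,0,0,0,0,0,0,0]}'
python3 - <<'E'
from h import *
o=get_obs(); print(o["tool_pos"].round(1),o["contact_force"].round(2),o["moment"].round(3))
E
```

```text
time: 22.35
tool_pos: [574.8, 125.7, 151.4]
tcp_rot: [3.124, 0.011, -1.271]
contact_force: [-1.1, 1.0, 3.1]
grip_width: 23.3
[574.8 125.7 151.4] [-1.13  0.97  3.13] [ 0.067  0.256 -0.032]
```

```bash
python3 -m handwheel '{"translation": [[0,0,0],[0.006,0,0.003],[0,0,0],[0.004,0,-0.003],[0,0,0],[0,0,-0.006],[0,0,0],[0,0,-0.007]], "twist": [0,0,0,0,0,0,0,0]}'
python3 - <<'E'
from h import *
o=get_obs(); print(o["tool_pos"].round(2),o["contact_force"].round(2),o["moment"].round(3))
c,T=cam("side")
o=get_obs(); print(o["tool_pos"].round(2),o["contact_force"].round(2),o["moment"].round(3))
E
```

```text
time: 23.35
tool_pos: [575.1, 125.7, 149.0]
tcp_rot: [3.121, 0.012, -1.271]
contact_force: [-3.7, -0.2, 2.2]
grip_width: 23.6
[575.1  125.71 149.05] [-3.65 -0.19  2.25] [0.065 0.585 0.009]
[575.06 125.75 148.88] [-2.17  0.43  2.61] [ 0.026  0.545 -0.026]
```

```bash
python3 -m handwheel '{"translation": [[-0.004,0,0],[0,0,0],[0,0,0],[0,0,-0.006],[0,0,-0.007],[0,0,-0.007],[0,0,-0.007],[0,0,-0.007]], "twist": [0,0,0,0,0,0,0,0]}'
python3 - <<'E'
from h import *
o=get_obs(); print(o["tool_pos"].round(2),o["contact_force"].round(2),o["moment"].round(3))
c,T=cam("side")
o=get_obs(); print(o["tool_pos"].round(2),o["contact_force"].round(2),o["moment"].round(3))
E
```

```text
time: 24.4
tool_pos: [575.0, 125.7, 143.8]
tcp_rot: [3.122, 0.012, -1.271]
contact_force: [-2.6, 0.5, 3.7]
grip_width: 23.7
[574.98 125.74 143.81] [-2.58  0.52  3.71] [0.031 0.494 0.05 ]
[574.95 125.72 143.66] [-2.42  0.68  2.48] [0.02  0.401 0.027]
```

```bash
python3 -m handwheel '{"translation": [[-0.006,0,0],[-0.004,0,0],[0,0,0],[0,0,-0.004],[0,0,-0.006],[0,0,-0.007],[0,0,-0.007],[0,0,-0.007]], "twist": [0,0,0,0,0,0,0,0]}'
python3 - <<'E'
from h import *
o=get_obs(); print(o["tool_pos"].round(2),o["contact_force"].round(2),o["moment"].round(3))
c,T=cam("side"); im=c["img"][:,:,::-1]; cv2.imwrite("pics/side6.png",cv2.resize(im[190:310,150:290],None,fx=5,fy=5,interpolation=2))
o=get_obs(); print(o["tool_pos"].round(2),o["contact_force"].round(2),o["moment"].round(3))
E
```

```text
time: 25.45
tool_pos: [574.8, 125.8, 140.7]
tcp_rot: [3.126, 0.011, -1.271]
contact_force: [-3.4, -0.2, 13.3]
grip_width: 23.1
[574.84 125.78 140.7 ] [-3.44 -0.17 13.33] [-0.048  0.785  0.041]
[574.8  125.76 140.71] [-2.17  0.49 10.25] [0.079 0.662 0.009]
```

View pics/side6.png

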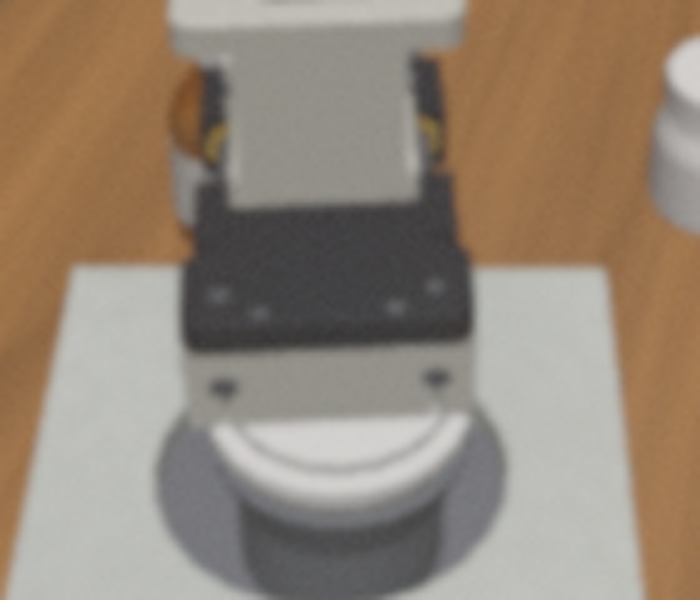

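```bash
python3 -m handwheel '{"translation": [[0,0,0.003],[0,0,0.002],[0,0,0],[0,0,0],[0,0,0],[0,0,0],[0,0,0],[0,0,0]], "twist": [0,0,0,0,0,0,0,0]}'
python3 - <<'E'
from h import *
o=get_obs(); print(o["tool_pos"].round(2),o["contact_force"].round(2),o["moment"].round(3))
E
```

```text
time: 26.5
tool_pos: [574.6, 125.7, 140.9]
tcp_rot: [3.126, 0.011, -1.27]
contact_force: [-0.9, -0.1, 2.4]
grip_width: 23.5
[574.62 125.7  140.86] [-0.86 -0.07  2.37] [0.091 0.113 0.018]
```

```bash
python3 -m handwheel '{"translation": [[0,0,0],[0,0,0],[0,0,0],[0,0,0],[0,0,0],[0,0,0.02],[0,0,0.05],[0,0,0.1]], "twist": [0,0,0,0,0,0,0,0]}' 100; python3 -m handwheel '{"translation": [[0,0,0.15],[0,0,0.15],[0,0,0.15],[0,0,0.15],[0,0,0.1],[0,0,0],[0,0,0],[0,0,0]], "twist": [0,0,0,0,0,0,0,0]}' 255
python3 - <<'E'
from h import *
c,T=cam("side"); im=c["img"][:,:,::-1]; cv2.imwrite("pics/side7.png",cv2.resize(im[190:320,140:300],None,fx=4.5,fy=4.5,interpolation=2))
for n in("side","top"):
  c,T=cam(n)
  for l in("canister_knob","canister_center"):
        print(n,l,[(round(d["score"],2),w(T,d["position"]).round(1).tolist()) for d in spot_point(n,l) if w(T,d["position"])[1]>0])
o=get_obs(); print(o["tool_pos"].round(2),o["contact_force"].round(2),o["moment"].round(3))
E
```

```text
time: 27.5
tool_pos: [573.9, 125.4, 166.0]
tcp_rot: [3.123, 0.011, -1.271]
contact_force: [0.3, -0.1, -0.3]
grip_width: 55.6
time: 28.5
tool_pos: [574.4, 125.4, 282.5]
tcp_rot: [3.131, 0.009, -1.27]
contact_force: [0.3, 0.5, 0.2]
grip_width: 0.3
side canister_knob [(0.9, [574.5, 126.7, 149.8])]
side canister_center [(0.88, [573.3, 126.3, 98.9])]
top canister_knob [(0.78, [572.7, 129.4, 148.0])]
top canister_center [(0.84, [568.1, 127.1, 104.3])]
[574.6  125.45 282.71] [ 0.03 -0.05  0.33] [ 0.007 -0.069  0.024]
```

View pics/side7.png

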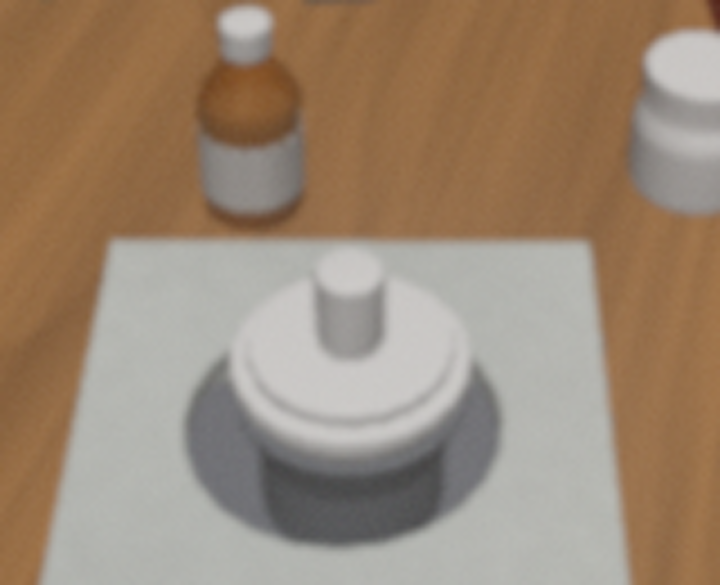

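Released. The canister stands in the collar. Next I'll check that it is home by pressing gently on the knob top with the fingers shut, straight down and under 15 N.

```bash
python3 -m handwheel '{"translation": [[0,0,-0.08],[0,0,-0.14],[0,0,-0.14],[0,0,-0.14],[0,0,-0.1],[0,0,-0.04],[0,0,0],[0,0,0]], "twist": [0,0,0,0,0,0,0,0]}' 255
```

```text
time: 29.85
tool_pos: [573.9, 125.4, 180.7]
tcp_rot: [3.13, 0.009, -1.271]
contact_force: [-0.3, -0.0, 0.1]
grip_width: 0.9
```

```bash
python3 -m handwheel '{"translation": [[0,0,-0.01],[0,0,-0.01],[0,0,-0.01],[0,0,-0.007],[0,0,-0.007],[0,0,0],[0,0,0],[0,0,0]], "twist": [0,0,0,0,0,0,0,0]}'
```

```text
time: 30.85
tool_pos: [574.5, 125.4, 175.1]
tcp_rot: [3.133, 0.009, -1.271]
contact_force: [-0.2, -0.3, -0.3]
grip_width: 0.1
```

```bash
python3 -m handwheel '{"translation": [[0,0,0],[0,0,-0.005],[0,0,0],[0,0,-0.005],[0,0,0],[0,0,0],[0,0,0],[0,0,-0.005]], "twist": [0,0,0,0,0,0,0,0]}'
```

```text
time: 31.85
tool_pos: [574.6, 125.4, 172.9]
tcp_rot: [3.133, 0.009, -1.27]
contact_force: [0.1, 0.7, -0.5]
grip_width: 0.2
```

```bash
python3 -m handwheel '{"translation": [[0,0,0],[0,0,-0.005],[0,0,0],[0,0,-0.005],[0,0,0],[0,0,0],[0,0,-0.004],[0,0,-0.004]], "twist": [0,0,0,0,0,0,0,0]}'
```

```text
time: 32.85
tool_pos: [575.0, 125.6, 171.7]
tcp_rot: [3.136, 0.008, -1.27]
contact_force: [-1.7, 0.0, 6.4]
grip_width: 0.7
```

```bash
python3 -m handwheel '{"translation": [[0,0,-0.003],[0,0,-0.004],[0,0,-0.004],[0,0,-0.004],[0,0,-0.004],[0,0,-0.004],[0,0,-0.004],[0,0,-0.004]], "twist": [0,0,0,0,0,0,0,0]}'
```

```text
time: 33.85
tool_pos: [575.0, 125.5, 171.7]
tcp_rot: [3.139, 0.007, -1.27]
contact_force: [-2.1, -0.7, 6.3]
grip_width: 0.0
```

```bash
python3 -m handwheel '{"translation": [[0,0,-0.005],[0,0,-0.006],[0,0,-0.006],[0,0,-0.006],[0,0,-0.007],[0,0,-0.007],[0,0,-0.007],[0,0,-0.007]], "twist": [0,0,0,0,0,0,0,0]}'
python3 - <<'E'
from h import *
o=get_obs(); print(o["tool_pos"].round(2),o["contact_force"].round(2))
E
```

```text
time: 34.85
tool_pos: [575.0, 125.6, 171.6]
tcp_rot: [-3.139, 0.005, -1.269]
contact_force: [-4.4, -1.8, 9.3]
grip_width: 0.2
[575.04 125.58 171.64] [-4.44 -1.78  9.27]
```

The collar did not move under about 9 N plus the canister's weight, so it is home. I'll retreat and take a last look.

```bash
python3 -m handwheel '{"translation": [[0,0,0.01],[0,0,0.03],[0,0,0.08],[0,0,0.15],[0,0,0.2],[0,0,0.2],[0,0,0.1],[0,0,0]], "twist": [0,0,0,0,0,0,0,0]}'; python3 -m handwheel '{"translation": [[0,-0.1,0],[0,-0.2,0],[0,-0.3,0],[0,-0.3,0],[0,-0.2,0],[0,-0.1,0],[0,0,0],[0,0,0]], "twist": [0,0,0,0,0,0,0,0]}'
python3 - <<'E'
from h import *
ims=[]
for n in("side","top"):
    c,T=cam(n); im=c["img"][:,:,::-1]; ims.append(cv2.resize(im[190:320,140:270] if n=="side" else im[125:255,75:205],(398,398),interpolation=2)); cv2.imwrite(f"pics/{n}8.png",im)
    for l in("canister_knob","canister_center","jar_center","syrup_center","carton_center","counter_mouth"):
        print(n,l,[(round(d["score"],2),w(T,d["position"]).round(1).tolist()) for d in spot_point(n,l) if l[0]!="c" or w(T,d["position"])[1]>0 or l[1]=="a" and l[2]=="r"])
cv2.imwrite("pics/fin.png",np.hstack(ims))
o=get_obs(); print(o["time"],o["tool_pos"].round(2),o["contact_force"].round(2))
E
```

```text
time: 35.85
tool_pos: [574.8, 125.6, 293.0]
tcp_rot: [-3.138, 0.005, -1.27]
contact_force: [-0.1, 0.5, -0.4]
grip_width: 0.7
time: 36.85
tool_pos: [571.3, -63.2, 286.7]
tcp_rot: [3.135, 0.009, -1.27]
contact_force: [0.4, -0.3, -0.2]
grip_width: 0.5
side canister_knob [(0.74, [570.3, 126.4, 149.9])]
side canister_center [(0.78, [572.1, 124.8, 101.4])]
side jar_center [(0.9, [474.0, -140.1, 31.3])]
side syrup_center [(0.58, [674.1, -68.6, 52.0])]
side carton_center [(0.58, [642.4, -429.3, 22.0])]
side counter_mouth []
top canister_knob []
top canister_center []
top jar_center [(0.73, [472.2, -139.7, 34.5])]
top syrup_center []
top carton_center [(0.72, [640.1, -429.4, 23.7])]
top counter_mouth []
37.55 [571.37 -63.94 286.97] [-0.62 -0.61 -0.11]
```

View pics/fin.png

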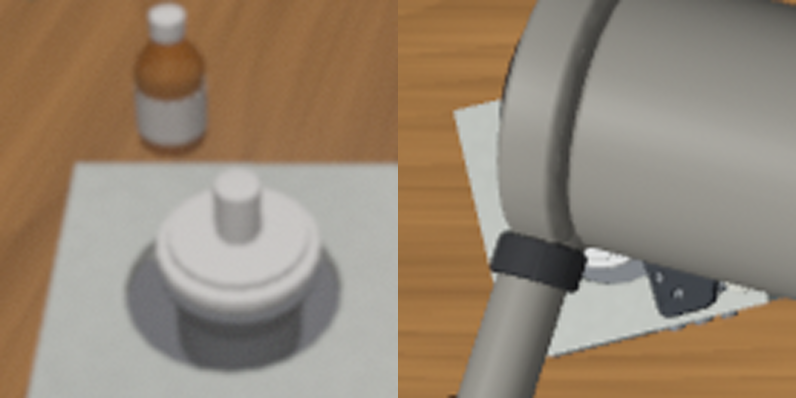

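View pics/side8.png

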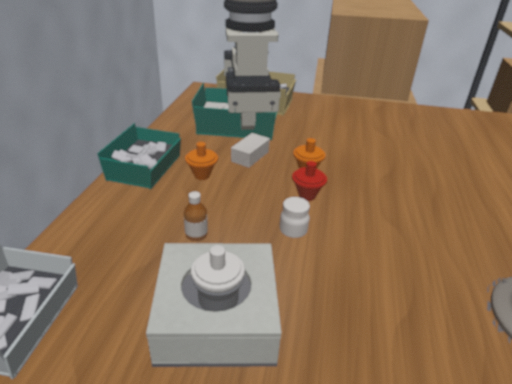

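Run:
```python
from h import *
c,T=cam("side"); im=c["img"]
for p in((574,126,149),(574,126,111),(574,126,103)): print(p,np.round(proj(c,T,p),2))
cv2.imwrite("pics/fin2.png",cv2.resize(im[240:310,180:260,::-1],None,fx=8,fy=8,interpolation=2))
g=cv2.cvtColor(im,cv2.COLOR_RGB2GRAY).astype(float)
def edges(v,lo,hi,th):
    r=g[v,lo:hi]; i=np.where(r>th)[0]; return lo+i[0],lo+i[-1]
for v in range(246,286,3): print(v,g[v,188:250:3].astype(int).tolist())
```

```text
(574, 126, 149) [216.39 249.3 ]
(574, 126, 111) [216.67 267.51]
(574, 126, 103) [216.72 271.19]
246 [177, 178, 175, 174, 174, 175, 176, 175, 183, 193, 194, 190, 177, 174, 175, 174, 176, 177, 176, 178, 176]
249 [178, 178, 178, 177, 177, 176, 176, 179, 196, 197, 198, 198, 187, 175, 176, 176, 177, 178, 176, 176, 177]
252 [178, 180, 180, 179, 179, 177, 184, 171, 195, 200, 199, 199, 176, 192, 184, 177, 175, 176, 177, 177, 178]
255 [177, 179, 179, 179, 185, 195, 198, 174, 153, 176, 180, 164, 146, 197, 198, 195, 185, 177, 178, 178, 177]
258 [179, 179, 179, 189, 197, 197, 198, 176, 142, 152, 151, 142, 145, 198, 198, 198, 197, 187, 178, 177, 177]
261 [180, 178, 188, 197, 198, 198, 198, 178, 141, 151, 151, 143, 139, 197, 199, 199, 198, 196, 184, 177, 178]
264 [180, 181, 196, 198, 198, 198, 199, 188, 142, 152, 149, 142, 140, 197, 198, 199, 199, 196, 194, 178, 177]
267 [178, 182, 191, 198, 199, 198, 198, 197, 158, 151, 150, 140, 179, 198, 199, 198, 198, 196, 195, 177, 178]
270 [141, 171, 186, 197, 199, 198, 199, 198, 196, 185, 182, 190, 199, 199, 198, 199, 199, 186, 196, 154, 177]
273 [119, 167, 196, 184, 199, 199, 199, 199, 199, 198, 198, 199, 199, 200, 199, 200, 195, 179, 192, 122, 161]
276 [114, 129, 195, 177, 190, 199, 199, 199, 199, 199, 199, 198, 199, 200, 198, 195, 175, 197, 162, 114, 120]
279 [112, 114, 162, 199, 177, 178, 197, 199, 199, 200, 200, 199, 201, 198, 186, 167, 196, 185, 125, 113, 111]
282 [113, 112, 122, 171, 197, 191, 174, 171, 182, 184, 186, 180, 172, 168, 186, 198, 181, 130, 110, 114, 113]
285 [114, 112, 107, 122, 156, 185, 197, 197, 190, 189, 186, 192, 195, 198, 191, 162, 126, 109, 112, 113, 115]
```

View pics/fin2.png

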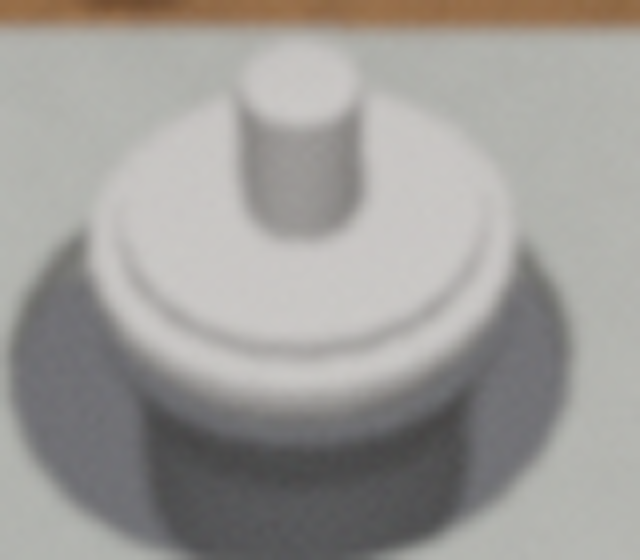

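The canister is upright: the knob leans 0.35 px from the flange where a vertical axis would lean 0.28 px. Everything is clear, so I'm handing in.

```bash
python3 -c "
from plant import *
print(get_obs()['time']); close_job()"
```

```text
37.6
the job is handed in; nothing more can be done
```

The white canister is standing released and upright in the counter's collar, and I handed the job in at 37.6 s. I gripped it by the knob, centred its foot in the collar by feel, and pressed until the force climbed and it stopped moving. The highest force I read was 13.3 N. That is the robot's push alone, so the collar also carried the canister's weight (about 2.5 N), and forces between readings are not known.

**Collar home:** After letting go, I pressed the knob top with the fingers shut. It moved only about 0.1 mm under 9.3 N, well above the collar's 6 N, so I take it as fully home. The collar position itself was not read.

**Upright and clear:** In the last side picture the knob and flange line up with a vertical axis to within about 0.1 px. The knob top is at about 149 mm, as expected, and the gripper is clear and touching nothing.

**Jar, bottle and carton:** Only the jar's position was measured both before and after, and it agreed to within about 4 mm. The bottle and carton look unmoved in the pictures. I did not touch the orange and red look-alikes.

**What did not go cleanly:**
- The tool was tilted about 1.4° after a fast carry. Some extra back-and-forth moves failed to remove it, so I inserted the canister with that tilt.
- Side forces reached 3.7 N while seating and about 4.4 N in the final press.
- In the last top view the arm hid the counter, so the final check of the canister rests on the side camera alone.

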